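# Free a burner barrel from its left-hand locking collar

### The arm

A 7-joint arm with a two-finger parallel gripper is mounted at the origin on the work surface. World frame = base frame: x ahead of the robot, y to its left, z up, the work surface at z = 0. Lengths are in m, angles in rad, forces in N, time in s.
With the tool pointing down it reaches from about 0.4 to 0.9 m from the base axis. Payload 5.5 kg.
Tool frame: the origin (TCP) lies at the very end of the fingers, on their centre line; the grasp point (between the pads) lies ctrl.pinch_z behind it (ctrl.pinch_z is the distance from the TCP to the grasp point, in m); z points along the fingers, y is the line along which they close (so a half turn about z gives the same grasp; the last joint's range is limited). The gripper opens to 85 mm and grips with 20 to 120 N. Pads are 22 mm wide; open, the fingers measure 114 mm over their backs; the gripper's body (76 mm by 85 mm) begins 54 mm behind the grasp point. The pads swing forward as they close: fully open they stand 13 mm farther back than shut.
Start: joints at [1.422, 0.501, -0.427, 1.55, 0.221, 1.138, -0.21], TCP at [0.26, -0.596, 0.208] pointing down, gripper open.
Joint ranges: [-2.88, 2.88], [-0.31, 2.03], [-1.54, 1.56], [0.2, 2.42], [-1.41, 4.55], [0.19, 2.02], [-2.57, 2.57]. Speed limits (rad/s): [2.57, 2.57, 3.14, 3.14, 3.14, 3.14, 3.14].

### API

Orientations are given as a rotation vector (axis times angle).
In Python, from workcell import ctrl, vision gives the robot as it stands. The module is installed in compiled form; this text tells all that it offers.
- The arm moves only by the tool move_arm, never from a script. Its arguments are lists of equal length, an entry for each row: "delta_pos": the shift along the tool's x, y, z in units of 750 mm (1.0 is 750 mm), a list of three; "turn": the turn, a rotation vector about the tool's x, y, z in units of 60 degrees (1.0 is 60 degrees), a list of three; "gripper": the opening in per cent of the stroke, from 0 (shut) to 100 (fully open). A call has 1 to 8 rows; each row is the pose to reach, as a shift and turn from the pose commanded when the call began, along the tool's axes at that moment; what a row does not reach only later rows make up. A row lasts 1/8 s, in which the tool goes at most 62.5 mm and 10.7 degrees, less where a joint would pass 70% of its speed; a pose out of reach is approached as far as the arm can. A call with a number of a shift or a turn outside -1 to 1 is refused whole. A call with a gripper value outside its range is refused whole. The fingers move at their own pace and stop on an object; "grip_force" is the grip in N (left out, the last holds). Time passes only in rows, so rows that repeat a pose let the fingers close. It gives the time, the measured TCP pose, the force, the opening and the grip force at its end, in the units of the state.
- ctrl.get_obs(): the state, without advancing time (a new reading comes with each control period).
- vision.capture(name): name is "side" or "top"; returns the picture (420x560x3 uint8, red, green, blue); there is no depth.
- vision.calibration(name): a dict with "K" (3x3 intrinsics, pixels), "k1" (the pictures are not rectified: a ray, as slopes to the right and down, at radius r is drawn at 1 + k1 r^2 times it, then the intrinsics apply), "xyz" and "rotation" of the camera in the world. Camera axes: x right, y down, z forward; pixel columns grow to the right and rows downward; lengths in m; the calibration is good to about 2 mm. A picture is of the moment at which its call begins. calibration takes no time and is no camera call.
- ctrl.sign_off(): hands the job in; it is judged then, once.
The state is a dict: "time": time; "joints": joint angles; "joint_vel": joint speeds; "joint_efforts": joint torques, N m; "ee_pos": TCP position; "ee_rot": TCP orientation; "force": force on the tool from outside, world axes, zero at the start; "torque": the same for the moment, N m; "finger_gap": finger opening in m; "gripper_force": force on a finger pad.
Only numpy, scipy, OpenCV 4.12 (cv2) and the standard library are available. Lean on these libraries where they do the work, as an engineer would, in place of code of your own. Each camera call takes 0.05 s, during which the arm holds its last target. There are 200 camera calls.

### The job

The gas burner's barrel is locked in by a left-hand threaded collar, so it loosens clockwise seen from above: with the closed fingertips push the collar's arm round gently, feeling that it gives, until it comes up against its stop, and do not force it there or pinch the collar. Then lift the freed barrel straight out without wrenching it, and lower it gently, upright and fully home, foot down, into either empty hole of the yellow rack. Leave everything else where it is.

Things in the scene. Friction and masses are not known exactly. Their poses are not given: they have to be found in the camera images.
- burner: Yellow gas burner fixed to the bench: round foot 96 mm across, 10 mm high; 40 x 40 mm column up to 48 mm; steel inlet spout 50 mm out along -x and black air screw 44 mm out along -y, both about 28 mm up. Origin: centre of its underside; z, up, is the axis of barrel (bore 21 mm) and collar. More than 25 N between barrel and burner counts as wrenching.
- collar_arm (a point): Where to push: on the arm's centre line, 68 mm from the burner's axis, 58 mm above the bench. The arm is a level round steel bar, 10 mm thick, ending 82 mm from the axis in a 16 mm black ball. Sprung at its root, it yields 1 mm per 3.5 N here. It starts between 1.0 rad anticlockwise and 2.0 rad clockwise of the robot's left (+y) and turns 0.9 to 1.9 rad clockwise to a stop not seen, only felt.
- barrel: Steel burner barrel to be removed: tube 14 mm in diameter, 100 mm long, with a foot 19 mm across and 8 mm high; about 0.12 kg. Origin: centre of the foot's underside, z up along the tube. In the burner its foot is 14 mm above the bench and its top at 114 mm, so 48 mm of plain tube stands clear above the collar.
- rack: Yellow rack block, 60 mm (x) by 150 mm (y) by 45 mm high, fixed to the bench, with three round upright holes in a row along its y, 48 mm apart, 24 mm in diameter, 36 mm deep, plain edged. The middle one holds the brass spare barrel; the outer ones are empty. Origin: centre of its underside.
- hole0 (a point): Mouth centre of the empty outer hole at the rack's +y end, 45 mm above the bench. A barrel fully home has its foot's underside 36 mm below this point.
- hole2 (a point): Mouth centre of the empty outer hole at the rack's -y end, 45 mm above the bench, like hole0.
- spare: Brass spare barrel, same shape as the steel one, standing in the rack's middle hole, top 109 mm above the bench. Leave alone.
- dishes: Stack of four cream culture dishes, 93 mm across, 56 mm high; origin at the centre of the underside. Leave alone.
- bowl: Amber glass bowl, 100 mm across, 45 mm high. Leave alone.
- vial: Small glass vial with a white cap, 28 mm across, 60 mm high. Leave alone.
- tipbox: Blue pipette tip box, 85 x 120 x 56 mm. Leave alone.
- loop: Inoculating loop lying flat: white handle 100 x 12 x 10 mm with a thin steel wire. Leave alone.
- washbottle: White wash bottle with a blue cap, 70 mm across, 170 mm high. Leave alone.
- collar: Brass collar on the column, 48 mm across, 50 to 66 mm above the bench, with one arm along its +y; origin on the axis, 50 mm up. It only turns (does not rise), rubbing with 0.3 N m (about 4.5 N at the arm's push point), and stays where left. Anticlockwise runs it tight. It locks the barrel's foot until the last 0.1 to 0.2 rad before the loose stop. Over 22 N on it damages it.

How it is judged:
On the way:
1. the barrel is lifted clear out of the burner (z of barrel in the frame of burner above 0.06 m), for 0.1 s.
At the end, for the whole second after the job is handed in: The steel barrel stands at rest in either outer hole of the rack, foot down: its underside at least 30 mm below the hole's mouth (36 mm is fully home), within 6 mm of the hole's centre, and tilted less than 0.25 rad; nothing touches the collar (((z of barrel in the frame of hole0 below -0.03 m and horizontal distance between barrel and hole0 below 0.006 m) or (z of barrel in the frame of hole2 below -0.03 m and horizontal distance between barrel and hole2 below 0.006 m)) and angle between barrel's own z axis and vertical below 0.25 rad and z of barrel in the frame of rack above 0 m and linear speed of barrel below 0.02 m/s and contact force between anything else and collar below 0.5 N).
It fails at once if the collar or its arm is pushed, pinched or knocked with more than 22 N (contact force between anything else and collar above 22 N).
It fails at once if the barrel is wrenched against the burner or the clamp (thread) inside it with more than 25 N (contact force between barrel and burner above 25 N or contact force between barrel and thread above 25 N).
It fails at once if the barrel is dropped or rammed into the rack with more than 25 N (contact force between barrel and rack above 25 N).
It fails at once if the spare barrel or another bystander is moved by more than 15 mm (distance of any of spare, dishes, bowl, vial, tipbox, loop, washbottle from where it was at the start of the episode above 0.015 m).
It also fails if it takes over 72 s, if anything falls off the work surface, if the arm or the gripper's body presses on something with over 40 N, if the wrist force passes 120 N, or if a joint passes its speed limit or range.

## Working session

There is one attempt and no reset: what is moved stays moved. The work goes in short steps, Python scripts to look and compute and a tool call to move; the robot and the scene stay as the last step left them, time stands still between calls to the robot, and variables do not carry over. Pictures are saved under pics/ and viewed, at most 10 in all, crops included, and the job is handed in when it is done.

Besides the shell and the picture viewer there is one more tool, called after "Call:" by a JSON object that holds its "op" and its "data", one argument or row to a line. move_arm: Moves the arm, as the interface text tells. Its arguments: {"type":"object","properties":{"delta_pos":{"type":"array","items":{"type":"array","items":{"type":"number","minimum":-1,"maximum":1}}},"turn":{"type":"array","items":{"type":"array","items":{"type":"number","minimum":-1,"maximum":1}}},"gripper":{"type":"array","items":{"type":"number"}},"grip_force":{"type":"number"}},"required":["delta_pos","turn","gripper"]}

```bash
mkdir -p pics
python3 - <<'E'
from workcell import ctrl, vision
import cv2
for n in("top","side"):
    im=vision.capture(n); cv2.imwrite(f"pics/{n}0.png",im[:,:,::-1])
    c=vision.calibration(n); print(n,c)
o=ctrl.get_obs(); print(o, ctrl.pinch_z)
E
```

```text
top {'K': array([[479.63296669,   0.        , 272.39543969],
       [  0.        , 479.63296669, 209.18156534],
       [  0.        ,   0.        ,   1.        ]]), 'k1': -0.1478011733519605, 'xyz': array([0.32617603, 0.01049677, 1.52603017]), 'rotation': array([-2.17032486,  2.12956757, -0.16400087])}
side {'K': array([[535.39841182,   0.        , 286.6724749 ],
       [  0.        , 535.39841182, 195.79371159],
       [  0.        ,   0.        ,   1.        ]]), 'k1': -0.05337522783246544, 'xyz': array([0.31822652, 1.15075416, 0.75986299]), 'rotation': array([-0.25682408,  2.63281079, -1.48185219])}
{'time': 0.1, 'joints': array([ 1.42220222,  0.50176323, -0.42681522,  1.55134833,  0.22079425,
        1.13829577, -0.21027614]), 'joint_vel': array([ 1.74866296e-03, -1.39535190e-03,  2.50731494e-03, -1.51280296e-03,
       -2.95269285e-03, -6.16975163e-04, -4.88300554e-05]), 'joint_efforts': array([-1.05171738e-02, -5.70815063e+01, -5.83842382e+00, -2.81749839e+01,
        1.05448533e-02,  5.49272925e-03,  2.10182890e-05]), 'ee_pos': array([ 0.25987071, -0.59506351,  0.20735685]), 'ee_rot': array([-3.07350967e+00, -6.42047170e-01,  4.53231900e-04]), 'force': array([-0.37906235, -0.2766778 , -0.6140108 ]), 'torque': array([0.01660291, 0.04205564, 0.07174182]), 'gripper_force': 0.0, 'finger_gap': 0.08559073174237479} 0.0187
```

View pics/top0.png

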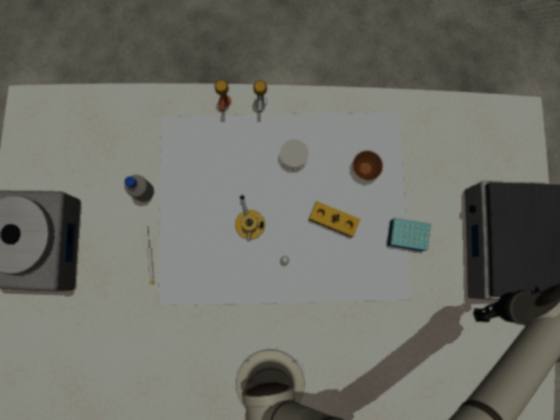

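View pics/side0.png

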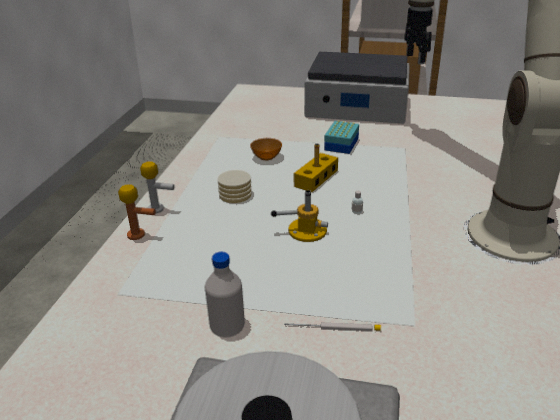

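```bash
cat > h.py <<'E'
import numpy as np, cv2
from scipy.spatial.transform import Rotation as R
from workcell import ctrl, vision
C={n:vision.calibration(n) for n in("top","side")}
def M(n):
    c=C[n]; return R.from_rotvec(c["rotation"]).as_matrix()
def ray(n,u,v):
    c=C[n];K=c["K"]
    p=cv2.undistortPoints(np.array([[[u,v]]],float),K,np.array([c["k1"],0,0,0,0.]))[0,0]
    return c["xyz"],M(n)@np.array([p[0],p[1],1])
def plane(n,u,v,z):
    o,d=ray(n,u,v); return o+d*(z-o[2])/d[2]
def proj(n,P):
    c=C[n];m=M(n).T
    return cv2.projectPoints(np.atleast_2d(np.array(P,float)),cv2.Rodrigues(m)[0],-m@c["xyz"],c["K"],np.array([c["k1"],0,0,0,0.]))[0][:,0]
def tri(a,b):
    (o,d),(p,e)=ray("top",*a),ray("side",*b)
    s=np.linalg.lstsq(np.c_[d,-e],p-o,rcond=None)[0]
    x,y=o+d*s[0],p+e*s[1]; return (x+y)/2,np.linalg.norm(x-y)
def blobs(im,lo,hi,box,amin=4):
    h=cv2.cvtColor(im,cv2.COLOR_RGB2HSV); m=cv2.inRange(h,lo,hi); k=np.zeros_like(m);x0,y0,x1,y1=box;k[y0:y1,x0:x1]=m[y0:y1,x0:x1]
    n,_,s,c=cv2.connectedComponentsWithStats(k); return [(s[i].tolist(),c[i].round(1).tolist()) for i in range(1,n) if s[i][4]>=amin],k
E
python3 - <<'E'
from h import *
t=cv2.imread("pics/top0.png")[:,:,::-1].copy(); s=cv2.imread("pics/side0.png")[:,:,::-1].copy()
for n,im,b in(("top",t,(220,185,370,250)),("side",s,(260,140,350,250))):
    print(n,"yellow",blobs(im,(18,130,60),(32,255,255),b,15)[0]); print(n,"black",blobs(im,(0,0,0),(179,255,45),b)[0])
a=cv2.resize(t[185:275,225:365],None,fx=5,fy=5,interpolation=cv2.INTER_CUBIC)
b=cv2.resize(s[145:245,265:345],None,fx=5,fy=5,interpolation=cv2.INTER_CUBIC)
cv2.imwrite("pics/a.png",a[:,:,::-1]);cv2.imwrite("pics/b.png",b[:,:,::-1])
E
```

```text
top yellow [([310, 202, 49, 34, 872], [334.0, 219.0]), ([236, 211, 28, 28, 501], [249.3, 224.3])]
top black [([241, 196, 3, 3, 6], [241.8, 197.2]), ([333, 217, 3, 3, 6], [334.2, 218.3]), ([248, 220, 3, 5, 13], [248.8, 222.2]), ([260, 223, 3, 4, 11], [261.1, 224.6])]
side yellow [([294, 148, 44, 44, 1011], [314.7, 170.9]), ([289, 205, 38, 37, 892], [306.8, 225.3])]
side black [([332, 164, 4, 8, 19], [333.1, 167.4]), ([324, 171, 3, 8, 18], [325.0, 174.5]), ([315, 178, 4, 8, 25], [316.5, 181.6]), ([306, 190, 4, 3, 7], [307.4, 191.1]), ([306, 193, 5, 3, 10], [308.0, 194.3]), ([272, 211, 5, 5, 19], [273.6, 213.3])]
```

View pics/a.png

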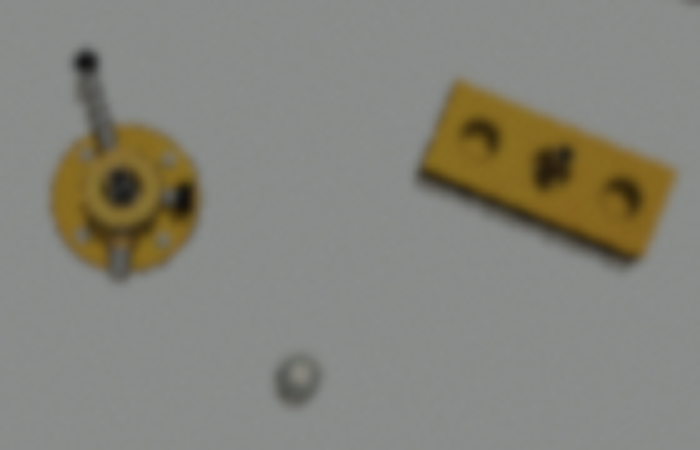

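View pics/b.png

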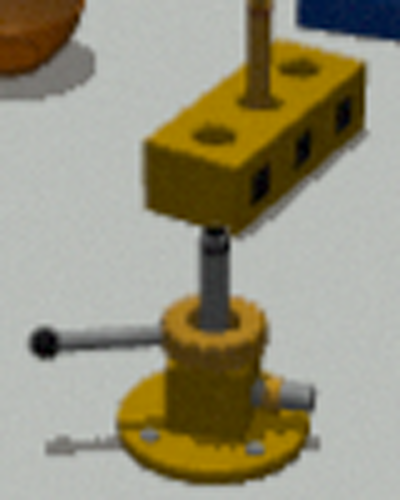

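Run:
```python
from h import *
np.set_printoptions(precision=4,suppress=True)
t=cv2.imread("pics/top0.png")[:,:,::-1].copy(); s=cv2.imread("pics/side0.png")[:,:,::-1].copy()
cr=lambda o,x,y:((x+.5)/5-.5+o[0],(y+.5)/5-.5+o[1])
T=(225,185);S=(265,145)
# burner foot
b,k=blobs(t,(15,90,40),(35,255,255),(225,205,275,245),15)
cs=max(cv2.findContours(cv2.morphologyEx(k,cv2.MORPH_CLOSE,np.ones((7,7))),0,1)[0],key=cv2.contourArea)
e=cv2.fitEllipse(cs);print("foot",e,plane("top",*e[0],.008))
print("barrel top",plane("top",*cr(T,122,187),.114),tri(cr(T,122,187),cr(S,214,237)))
print("collar",plane("top",*cr(T,122,190),.066))
print("ball",plane("top",241.8,197.2,.058),tri((241.8,197.2),(273.6,213.3)),plane("side",273.6,213.3,.058))
for nm,a,c in(("h0",(480,138),(214,134)),("h2",(622,198),(301,67))):
    print(nm,plane("top",*cr(T,*a),.045),plane("side",*cr(S,*c),.045),tri(cr(T,*a),cr(S,*c)))
for thr in(60,80,100):
    b,k=blobs(t,(15,90,thr),(35,255,255),(300,195,370,245),15)
    cs=max(cv2.findContours(k,0,1)[0],key=cv2.contourArea); r=cv2.minAreaRect(cs)
    q=np.array([plane("top",*p,.045) for p in cv2.boxPoints(r)]);print(thr,q.mean(0),np.linalg.norm(q-np.roll(q,1,0),axis=1),q[:,:2].tolist())
tc=[cr(T,*p) for p in((458,80),(675,175),(645,250),(425,167))]
q=np.array([plane("top",*p,.045) for p in tc]);print("eye",q,q.mean(0),np.linalg.norm(q-np.roll(q,1,0),axis=1))
print("vial",plane("top",*cr(T,297,378),.05),"dishes",plane("top",293,154,.056))
```

```text
foot ((249.6290283203125, 224.33677673339844), (28.0462646484375, 28.69327735900879), 78.49272918701172) [0.4969 0.0722 0.008 ]
barrel top [0.4919 0.0699 0.114 ] (array([0.4947, 0.0704, 0.1075]), np.float64(0.0040297524755150355))
collar [0.4957 0.0719 0.066 ]
ball [0.5755 0.0966 0.058 ] (array([0.5753, 0.0967, 0.0549]), np.float64(0.0014752061046367755)) [0.5734 0.1015 0.058 ]
h0 [ 0.5351 -0.15    0.045 ] [ 0.5327 -0.1439  0.045 ] (array([ 0.5347, -0.1504,  0.0415]), np.float64(0.0018902763748145526))
h2 [ 0.499  -0.2392  0.045 ] [ 0.4964 -0.2334  0.045 ] (array([ 0.4983, -0.2398,  0.0417]), np.float64(0.0021371450092958037))
60 [ 0.515  -0.1926  0.045 ] [0.1489 0.0642 0.1499 0.0642] [[0.5126731719523541, -0.11116163231033202], [0.572286503252611, -0.13506549092768794], [0.517100137249919, -0.2744138822747658], [0.4578830805469962, -0.2496670512888641]]
80 [ 0.5162 -0.1931  0.045 ] [0.149  0.0617 0.1499 0.0617] [[0.5152804298370018, -0.11208727127728119], [0.5724926962364687, -0.13519017813867548], [0.5169367288510512, -0.27445633563231603], [0.460109895702862, -0.25054376083246543]]
100 [ 0.5174 -0.1936  0.045 ] [0.149  0.059  0.1498 0.0589] [[0.5173547084811306, -0.11311568427581549], [0.5721404659840343, -0.13497767486127998], [0.5172156349030488, -0.27438317669441836], [0.46279209504269136, -0.25174311386276477]]
eye [[ 0.5716 -0.136   0.045 ]
 [ 0.5141 -0.2728  0.045 ]
 [ 0.4667 -0.2536  0.045 ]
 [ 0.5162 -0.1156  0.045 ]] [ 0.5171 -0.1945  0.045 ] [0.059  0.1484 0.0512 0.1466]
vial [ 0.3835 -0.0376  0.05  ] dishes [ 0.7175 -0.0609  0.056 ]
```

```bash
cat >> h.py <<'E'
A=np.array([.4955,.0715]); TH=.303
def delta(p,psi,p0=None,r0=None):
    o=ctrl.get_obs(); p0=o["ee_pos"] if p0 is None else p0
    R0=R.from_rotvec(o["ee_rot"] if r0 is None else r0)
    c,s=np.cos(psi),np.sin(psi); R1=R.from_matrix(np.array([[c,s,0],[s,-c,0],[0,0,-1]]))
    return R0.inv().apply(np.array(p)-p0)/.75,(R0.inv()*R1).as_rotvec()/(np.pi/3)
def pushpose(phi,z,r=.055,d=.019):
    e=np.array([np.cos(phi),np.sin(phi)]);n=np.array([-e[1],e[0]])
    return [*(A+r*e+d*n),z],phi+np.pi/2-.2
E
python3 - <<'E'
from h import *
np.set_printoptions(precision=4,suppress=True)
p,psi=pushpose(TH+.25,.2); print(p,psi,*delta(p,psi)); print(delta([.4,-.2,.2],psi))
E
```

```text
[np.float64(0.5323227879653788), np.float64(0.11655643446231354), 0.2] 1.9237963267948965 [ 0.7127 -0.724   0.0111] [-0.0013 -0.0013 -1.4438]
(array([ 0.3821, -0.4079,  0.0106]), array([-0.0013, -0.0013, -1.4438]))
```

Call:
{"op": "move_arm", "data": {
  "delta_pos": [
    [0.055,-0.06,0],
    [0.11,-0.12,0],
    [0.165,-0.18,0],
    [0.22,-0.24,0],
    [0.275,-0.3,0],
    [0.33,-0.36,0],
    [0.385,-0.41,0],
    [0.385,-0.41,0]
  ],
  "turn": [
    [0,0,-0.15],
    [0,0,-0.3],
    [0,0,-0.45],
    [0,0,-0.6],
    [0,0,-0.75],
    [0,0,-0.9],
    [0,0,-1],
    [0,0,-1]
  ],
  "gripper": [0,0,0,0,0,0,0,0],
  "grip_force": 40
}}

```text
time: 1.1
ee_pos: [0.4033, -0.1938, 0.2086]
ee_rot: [2.332, 2.104, 0.001]
force: [0.4, -1.2, -0.2]
finger_gap: -0.0001
gripper_force: 0.0
```

Run:
```python
from h import *
np.set_printoptions(precision=4,suppress=True)
o=ctrl.get_obs();print(o["ee_pos"],o["joints"])
p,psi=pushpose(TH+.25,.2); print(*delta(p,psi))
```

```text
[ 0.4033 -0.1938  0.2086] [ 1.1798  0.178  -0.8624  2.0248  0.1593  1.0054  0.1368]
[0.4293 0.1287 0.0117] [ 0.0008 -0.0002 -0.4352]
```

Call:
{"op": "move_arm", "data": {
  "delta_pos": [
    [0.07,0.02,0],
    [0.14,0.04,0],
    [0.21,0.06,0],
    [0.28,0.085,0],
    [0.35,0.107,0],
    [0.43,0.129,0],
    [0.43,0.129,0.05],
    [0.43,0.129,0.05]
  ],
  "turn": [
    [0,0,-0.1],
    [0,0,-0.2],
    [0,0,-0.3],
    [0,0,-0.4],
    [0,0,-0.435],
    [0,0,-0.435],
    [0,0,-0.435],
    [0,0,-0.435]
  ],
  "gripper": [0,0,0,0,0,0,0,0]
}}

```text
time: 2.1
ee_pos: [0.5316, 0.1101, 0.1679]
ee_rot: [-1.806, -2.565, 0.008]
force: [-0.2, -0.4, 0.0]
finger_gap: 0.0
gripper_force: 0.0
```

Run:
```python
from h import *
np.set_printoptions(precision=4,suppress=True)
o=ctrl.get_obs();print(o["ee_pos"],o["joints"],o["force"])
p,psi=pushpose(TH+.25,.047); print(p,*delta(p,psi))
t=vision.capture("top");s=vision.capture("side")
cv2.imwrite("pics/c.png",np.hstack([cv2.resize(t[170:250,215:295],None,fx=5,fy=5,interpolation=2),cv2.resize(s[140:240,240:340],None,fx=4,fy=4,interpolation=2)])[:,:,::-1])
print(proj("top",o["ee_pos"]),proj("side",o["ee_pos"]))
```

```text
[0.5316 0.1101 0.1679] [ 0.4835  0.4941 -0.9472  1.8435  0.4587  1.0488 -0.3026] [-0.2371 -0.351   0.0131]
[np.float64(0.5323227879653788), np.float64(0.11655643446231354), 0.047] [0.0077 0.0049 0.1612] [-0.0063 -0.0008 -0.0088]
[[234.6137 205.7601]] [[289.5228 176.5572]]
```

View pics/c.png

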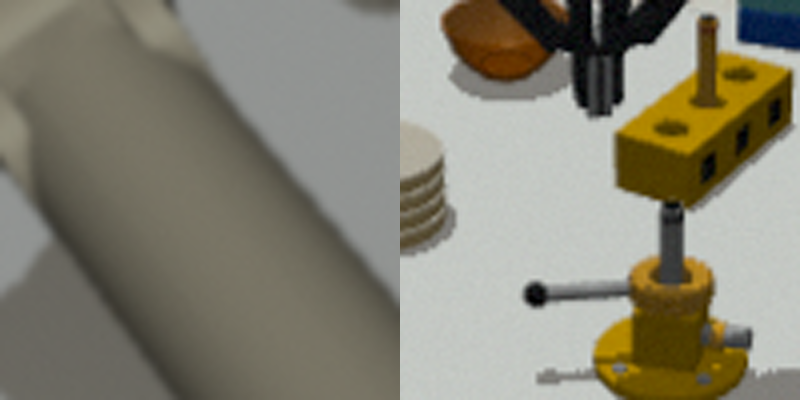

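Run:
```python
from h import *
np.set_printoptions(precision=4,suppress=True)
s=vision.capture("side")
o=ctrl.get_obs();print(o["ee_pos"],o["ee_rot"],o["finger_gap"])
print(proj("side",[o["ee_pos"],[*A,.114],[*A,.066],[.5755,.0966,.058],[*A,.01]]))
print(s[160:182,282:300].max(2))
```

```text
[0.5343 0.1099 0.1714] [ 1.8117  2.5659 -0.0004] -7.334891669962595e-05
[[288.3415 175.0671]
 [307.8602 189.9628]
 [307.6983 207.063 ]
 [273.2074 212.1323]
 [307.5143 226.1966]]
[[ 82  35  10  12  35  58  65  32  50  61  47  17  17  96 186 201 201 201]
 [105  43  19  13  32  56  64  30  41  60  47  23  18 104 190 200 200 202]
 [150  66  20  14  33  60  63  28  29  62  48  23  14 100 190 200 201 199]
 [189  85  23  21  37  59  64  32  37  63  51  21  19 130 191 200 202 201]
 [198 118  39  13  31  60  63  29  36  62  52  28  13 140 194 199 200 198]
 [198 183  77  10  32  61  65  29  35  59  52  51  83 176 196 201 202 200]
 [199 200 147 101  61  62  62  28  36  61  82 160 179 196 201 202 199 201]
 [199 199 189 179 107  68  68  31  39  58  90 185 200 200 201 202 200 198]
 [202 201 199 200 136  91  83  58  94 112 115 190 199 200 197 201 200 190]
 [201 198 200 200 187 176 177 173 179 182 182 197 200 201 199 192 184 181]
 [202 198 200 199 200 200 201 200 201 200 201 198 202 200 189 183 177 177]
 [201 200 200 201 201 198 201 197 200 202 198 200 202 189 178 174 174 175]
 [201 197 202 201 200 199 201 199 197 198 199 193 182 180 170 174 173 174]
 [202 199 201 198 201 199 200 200 199 197 196 163 122 128 155 174 175 175]
 [201 200 201 200 200 201 200 200 201 199 198 147  91  84 105 114 127 156]
 [199 200 202 201 197 197 198 202 199 198 200 150  91  77  79  77  86 103]
 [199 200 201 202 202 200 202 199 200 201 198 149  93  77  79  77  80  78]
 [199 201 200 199 201 198 202 199 200 201 200 152  91  80  78  78  79  80]
 [199 200 198 203 200 201 202 200 198 199 201 150  90  78  77  79  77  76]
 [200 199 198 203 198 200 200 198 196 198 200 152  95  80  78  80  76  75]
 [200 199 201 201 199 200 201 200 201 199 199 152  94  77  79  79  78  79]
 [201 201 197 201 198 199 200 200 198 198 199 149  94  78  80  78  79  79]]
```

Run:
```python
from h import *
p=[.2599,-.595,.2074]
print(proj("side",[p,[*p[:2],.2204],[*p[:2],.2334]]),proj("top",[p,[*p[:2],.22]]))
t=cv2.imread("pics/top0.png");s=cv2.imread("pics/side0.png")
cv2.imwrite("pics/d.png",np.hstack([cv2.resize(t[280:340,460:540],None,fx=5,fy=5,interpolation=2),cv2.resize(s[0:75,390:450],None,fx=4,fy=4,interpolation=2)]))
```

```text
[[413.29642844  69.76848967]
 [413.71282139  65.88473412]
 [414.13151955  61.97310829]] [[482.89327899 304.12435851]
 [484.83201203 304.32979878]]
```

View pics/d.png

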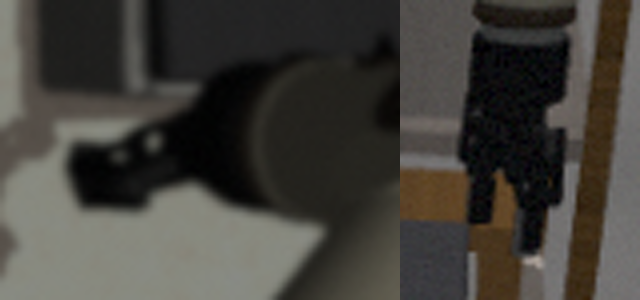

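Call:
{"op": "move_arm", "data": {
  "delta_pos": [
    [0.058,0.057,0],
    [0.058,0.057,0.06],
    [0.058,0.057,0.12],
    [0.058,0.057,0.17],
    [0.058,0.057,0.19],
    [0.058,0.057,0.19],
    [0.058,0.057,0.19],
    [0.058,0.057,0.19]
  ],
  "turn": [
    [0,0,0],
    [0,0,0],
    [0,0,0],
    [0,0,0],
    [0,0,0],
    [0,0,0],
    [0,0,0],
    [0,0,0]
  ],
  "gripper": [0,0,0,0,0,0,0,0]
}}

```text
time: 3.25
ee_pos: [0.5607, 0.1671, 0.03]
ee_rot: [1.808, 2.567, 0.003]
force: [0.0, 0.4, -0.3]
finger_gap: -0.0001
gripper_force: 0.0
```

Run:
```python
from h import *
np.set_printoptions(precision=4,suppress=True)
s=vision.capture("side");t=vision.capture("top")
o=ctrl.get_obs();p=o["ee_pos"];print(p,o["ee_rot"],o["force"])
print(proj("side",[p,[*p[:2],0]]),proj("top",p))
cv2.imwrite("pics/e.png",np.hstack([cv2.resize(t[170:250,195:275],None,fx=5,fy=5,interpolation=2),cv2.resize(s[160:260,220:320],None,fx=4,fy=4,interpolation=2)])[:,:,::-1])
```

```text
[0.5602 0.1669 0.0294] [1.8082 2.5673 0.0019] [ 0.4177  0.1251 -0.0465]
[[273.2395 239.2572]
 [273.559  249.4212]] [[219.949  203.0738]]
```

View pics/e.png

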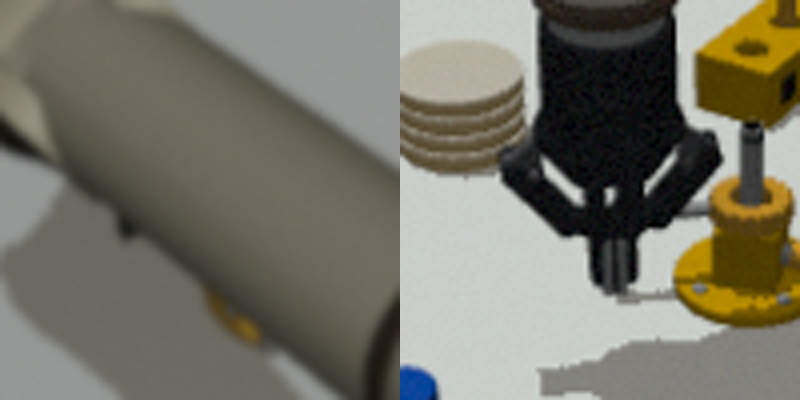

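Call:
{"op": "move_arm", "data": {
  "delta_pos": [
    [0,0,0.01],
    [0,0,0.02],
    [0,0,0.03],
    [0,0,0.03]
  ],
  "turn": [
    [0,0,0],
    [0,0,0],
    [0,0,0],
    [0,0,0]
  ],
  "gripper": [0,0,0,0]
}}

```text
time: 3.85
ee_pos: [0.5586, 0.1666, 0.0047]
ee_rot: [-1.808, -2.568, 0.002]
force: [-0.7, -0.1, 0.1]
finger_gap: 0.0001
gripper_force: 0.0
```

Call:
{"op": "move_arm", "data": {
  "delta_pos": [
    [0,0,0.0027],
    [0,0,0.0054],
    [0,0,0.0054]
  ],
  "turn": [
    [0,0,0],
    [0,0,0],
    [0,0,0]
  ],
  "gripper": [0,0,0]
}}

```text
time: 4.22
ee_pos: [0.5594, 0.1668, 0.0017]
ee_rot: [1.809, 2.569, -0.0]
force: [-0.5, -0.2, -0.6]
finger_gap: -0.0003
gripper_force: 0.0
```

Run:
```python
from h import *
np.set_printoptions(precision=4,suppress=True)
s=vision.capture("side")
o=ctrl.get_obs();p=o["ee_pos"];print(p,o["force"])
print(proj("side",[p]));print(s[226:256,262:286:1].max(2))
```

```text
[0.5594 0.1668 0.0018] [-0.1692 -0.0306 -0.137 ]
[[273.8854 248.8194]]
[[ 11  14  21  19  18  19  17  18  11  18  14  84  36  18  18  15  10  22
   20  15  17   7  19  17]
 [ 17  16  16  11  16  16  14  22  16  18  20  17  21  18  26  23  18  16
   18  21  90 128  78  59]
 [ 16  17  14  11   6  18  13  23  15  21  14  14  17  11  22  20  18  17
   11 124 175 191 182 179]
 [ 55  89 132 133 139  62  20  17  23  16  22  19  16  20   5  14   9  14
  124 185 205 206 205 204]
 [180 185 194 192 194 121  43  15  20  12  42  46  32  71  66  30  14  22
  177 206 206 207 206 204]
 [204 205 206 207 206 162  71  18  14  45  64  57  29  70  69  39  16  16
  190 204 205 206 206 206]
 [207 204 205 209 206 167  73  18  15  43  64  60  31  62  65  41  19  21
  159 201 209 207 170 197]
 [207 205 206 206 206 165  71  14  15  36  63  54  29  50  60  38  21  17
  112 148 157 157 137 153]
 [202 206 206 205 206 169  74  18  17  39  62  55  30  47  64  40  18  19
   94 125 132 130 131 131]
 [206 206 210 206 207 197  89  16  18  35  62  57  25  46  63  49  32  19
  134 182 189 189 188 190]
 [205 206 206 205 2
[... 1301 characters left out ...]
06 206 205 206 204 165 156 140 132 133 129 132 134 132 132 132 133
  133 135 130 132 131 131]
 [155 155 154 153 154 152 135 130 131 131 132 133 133 131 129 131 131 134
  132 131 130 134 131 133]
 [131 128 132 131 131 128 131 132 132 133 132 129 130 128 132 133 132 132
  130 131 133 133 133 132]
 [130 134 132 131 135 131 133 132 129 133 132 132 128 132 131 133 131 132
  133 131 133 129 131 130]
 [131 132 135 131 133 130 129 132 131 131 132 130 134 130 132 135 133 132
  131 129 130 130 129 129]
 [131 135 131 128 132 131 130 131 135 131 129 133 133 133 131 132 132 133
  131 133 132 130 133 132]
 [132 132 133 130 132 133 131 131 133 129 133 133 131 132 134 133 133 130
  133 131 130 133 132 133]]
```

Run:
```python
from h import *
np.set_printoptions(precision=4,suppress=True)
t=cv2.imread("pics/top0.png");s=cv2.imread("pics/side0.png")
print("base px",proj("top",[[0,0,0],[0,0,.05],[.1,0,0],[0,.1,0],[0,-.1,0]]),proj("side",[[0,0,0],[0,0,.05],[.1,0,0],[0,.1,0],[0,-.1,0],[-.1,0,0]]))
print(plane("side",273.5,243.5,.002), M("top"),M("side"))
cv2.imwrite("pics/f.png",np.hstack([cv2.resize(t[330:420,220:320],None,fx=4,fy=4,interpolation=2),cv2.resize(s[170:260,460:560],None,fx=4,fy=4,interpolation=2)]))
```

```text
base px [[269.3533 383.3904]
 [269.4019 386.9379]
 [269.9472 351.2363]
 [237.2555 382.7201]
 [301.4273 383.8146]] [[511.5056 233.9099]
 [515.7748 216.8852]
 [469.683  229.76  ]
 [518.008  258.6667]
 [505.732  212.1006]
 [553.9921 238.1139]]
[0.5649 0.1466 0.002 ] [[ 0.0183 -0.9894  0.144 ]
 [-0.9998 -0.0194 -0.0064]
 [ 0.0092 -0.1439 -0.9896]] [[-0.9797 -0.0932  0.1774]
 [-0.2001  0.5094 -0.8369]
 [-0.0124 -0.8554 -0.5177]]
```

View pics/f.png

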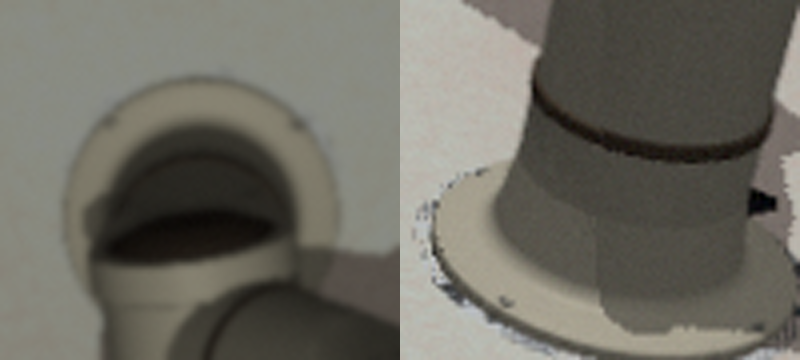

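Call:
{"op": "move_arm", "data": {
  "delta_pos": [
    [0,0,0.002],
    [0,0,0.004],
    [0,0,0.004]
  ],
  "turn": [
    [0,0,0],
    [0,0,0],
    [0,0,0]
  ],
  "gripper": [0,0,0]
}}

```text
time: 4.65
ee_pos: [0.5593, 0.1667, -0.0014]
ee_rot: [-1.809, -2.569, 0.0]
force: [-0.3, -0.5, -0.5]
finger_gap: 0.0001
gripper_force: 0.0
```

Call:
{"op": "move_arm", "data": {
  "delta_pos": [
    [0,0,0.002],
    [0,0,0.004],
    [0,0,0.004]
  ],
  "turn": [
    [0,0,0],
    [0,0,0],
    [0,0,0]
  ],
  "gripper": [0,0,0]
}}

```text
time: 5.03
ee_pos: [0.5593, 0.1667, -0.0044]
ee_rot: [-1.809, -2.569, 0.0]
force: [0.6, 0.5, -0.6]
finger_gap: 0.0002
gripper_force: 0.0
```

Call:
{"op": "move_arm", "data": {
  "delta_pos": [
    [0,0,0.002],
    [0,0,0.004],
    [0,0,0.004]
  ],
  "turn": [
    [0,0,0],
    [0,0,0],
    [0,0,0]
  ],
  "gripper": [0,0,0]
}}

```text
time: 5.4
ee_pos: [0.5593, 0.1667, -0.0074]
ee_rot: [-1.809, -2.569, 0.0]
force: [-0.0, 0.0, 0.1]
finger_gap: -0.0001
gripper_force: 0.0
```

Call:
{"op": "move_arm", "data": {
  "delta_pos": [
    [0,0,0.002],
    [0,0,0.004],
    [0,0,0.004]
  ],
  "turn": [
    [0,0,0],
    [0,0,0],
    [0,0,0]
  ],
  "gripper": [0,0,0]
}}

```text
time: 5.78
ee_pos: [0.5593, 0.1667, -0.0104]
ee_rot: [-1.809, -2.569, 0.0]
force: [-0.5, 0.3, -0.4]
finger_gap: 0.0002
gripper_force: 0.0
```

Call:
{"op": "move_arm", "data": {
  "delta_pos": [
    [0,0,0.0015],
    [0,0,0.003],
    [0,0,0.003]
  ],
  "turn": [
    [0,0,0],
    [0,0,0],
    [0,0,0]
  ],
  "gripper": [0,0,0]
}}

```text
time: 6.15
ee_pos: [0.5594, 0.1668, -0.0126]
ee_rot: [-1.809, -2.569, 0.0]
force: [-0.6, -0.5, -0.0]
finger_gap: -0.0
gripper_force: 0.0
```

Run:
```python
from h import *
np.set_printoptions(precision=4,suppress=True)
s=vision.capture("side")
o=ctrl.get_obs();p=o["ee_pos"];print(p,o["force"])
print(proj("side",[p]));print(s[240:254,266:282:1].max(2))
cv2.imwrite("pics/g.png",cv2.resize(s[190:270,220:320],None,fx=6,fy=6,interpolation=2)[:,:,::-1])
```

```text
[ 0.5594  0.1668 -0.0125] [ 0.001   0.3803 -0.696 ]
[[274.0567 253.6839]]
[[205 207  95  24  13  30  61  69  28  43  62  51  25  20 145 198]
 [208 206 108  34  18  30  61  64  31  40  64  48  26  18 114 198]
 [208 205 127  48  19  31  62  65  34  40  61  49  18  19 100 193]
 [206 206 130  52  16  24  62  59  32  30  62  46  20  19 102 194]
 [207 205 161  69  18  28  62  65  25  37  61  52  27  26  94 149]
 [206 208 197  88  16  26  62  69  41  38  63  64  41  63 116 132]
 [204 208 207 126  69  51  67  70  33  39  62  73 111 117 130 128]
 [205 206 206 145 120 106  70  67  36  41  61  78 124 131 131 131]
 [208 207 167 135 132 129  88  74  74  73  84  84 124 132 133 131]
 [156 154 136 130 131 134 123 120 123 122 124 122 128 128 130 134]
 [132 131 131 133 131 130 132 133 132 132 129 133 130 132 132 132]
 [133 132 133 132 132 130 132 132 130 131 134 132 134 133 134 129]
 [132 132 134 134 133 131 131 132 130 133 131 130 130 131 134 133]
 [128 131 131 132 131 132 133 131 134 133 133 130 132 129 130 133]]
```

View pics/g.png

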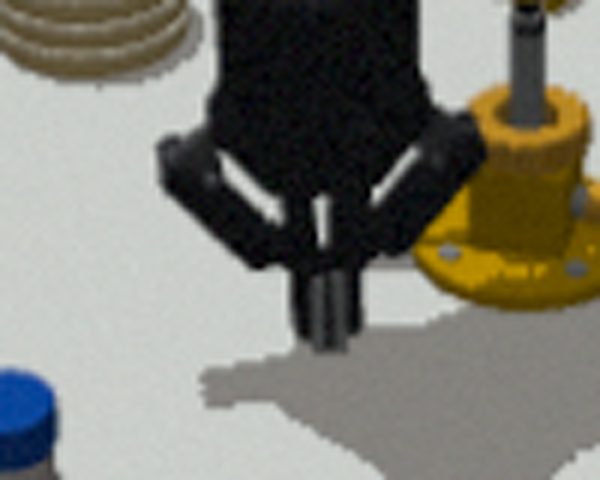

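Call:
{"op": "move_arm", "data": {
  "delta_pos": [
    [0,0,0.0015],
    [0,0,0.003],
    [0,0,0.003]
  ],
  "turn": [
    [0,0,0],
    [0,0,0],
    [0,0,0]
  ],
  "gripper": [0,0,0]
}}

```text
time: 6.58
ee_pos: [0.5593, 0.1667, -0.0148]
ee_rot: [-1.809, -2.569, 0.0]
force: [0.7, 0.2, -0.4]
finger_gap: -0.0003
gripper_force: 0.0
```

Call:
{"op": "move_arm", "data": {
  "delta_pos": [
    [0,0,0.0015],
    [0,0,0.003],
    [0,0,0.003]
  ],
  "turn": [
    [0,0,0],
    [0,0,0],
    [0,0,0]
  ],
  "gripper": [0,0,0]
}}

```text
time: 6.95
ee_pos: [0.5593, 0.1667, -0.0171]
ee_rot: [-1.809, -2.569, 0.0]
force: [-0.2, 0.1, -0.0]
finger_gap: -0.0003
gripper_force: 0.0
```

Call:
{"op": "move_arm", "data": {
  "delta_pos": [
    [0,0,0.0015],
    [0,0,0.003],
    [0,0,0.003]
  ],
  "turn": [
    [0,0,0],
    [0,0,0],
    [0,0,0]
  ],
  "gripper": [0,0,0]
}}

```text
time: 7.32
ee_pos: [0.5593, 0.1667, -0.0194]
ee_rot: [-1.809, -2.569, 0.0]
force: [0.4, -0.7, 0.5]
finger_gap: -0.0001
gripper_force: 0.0
```

Call:
{"op": "move_arm", "data": {
  "delta_pos": [
    [0,0,0.0015],
    [0,0,0.003],
    [0,0,0.003]
  ],
  "turn": [
    [0,0,0],
    [0,0,0],
    [0,0,0]
  ],
  "gripper": [0,0,0]
}}

```text
time: 7.7
ee_pos: [0.5593, 0.1668, -0.0216]
ee_rot: [-1.809, -2.569, 0.0]
force: [0.3, -0.2, 0.3]
finger_gap: 0.0001
gripper_force: 0.0
```

Call:
{"op": "move_arm", "data": {
  "delta_pos": [
    [0,0,0.0015],
    [0,0,0.003],
    [0,0,0.003]
  ],
  "turn": [
    [0,0,0],
    [0,0,0],
    [0,0,0]
  ],
  "gripper": [0,0,0]
}}

```text
time: 8.07
ee_pos: [0.5596, 0.1668, -0.0228]
ee_rot: [1.808, 2.568, -0.0]
force: [-1.7, -1.0, 8.8]
finger_gap: -0.0
gripper_force: 4.1
```

Run:
```python
from h import *
np.set_printoptions(precision=4,suppress=True)
s=vision.capture("side")
o=ctrl.get_obs();p=o["ee_pos"];print(p,o["force"],o["joint_efforts"])
print(s[246:260,266:282:1].max(2))
```

```text
[ 0.5596  0.1668 -0.0228] [-2.2928 -1.8722  8.0968] [ -0.34   -53.0592 -12.8586 -16.4611   0.3025  -0.8962  -0.0008]
[[206 203 130  43  18  28  64  66  21  35  64  49  24  18  65 121]
 [208 205 118  38  16  30  61  65  40  33  64  54  27  17  90 125]
 [204 208 144  53   5  23  60  66  38  34  64  57  31  17 112 131]
 [154 155 136  82  33  22  60  67  38  39  60  75  64  84 125 132]
 [130 129 131 124  96  83  66  66  34  43  63  76 113 122 130 132]
 [130 134 134 133 125 125  82  67  37  36  61  75 121 132 131 133]
 [132 133 133 131 129 132  99  97  92 116 120 119 131 131 133 132]
 [129 131 132 132 133 130 126 126 127 128 130 128 132 129 131 131]
 [131 132 133 133 132 132 132 132 131 128 129 131 132 133 131 130]
 [132 131 130 132 131 131 135 132 134 130 131 131 134 131 131 129]
 [131 133 128 133 129 131 133 132 132 132 130 132 132 134 133 131]
 [144 131 132 131 130 131 131 135 127 132 133 133 135 130 132 133]
 [193 145 133 130 133 134 134 131 133 133 133 132 132 133 132 132]
 [205 197 146 132 134 130 132 130 130 130 132 128 134 131 129 130]]
```

Run:
```python
from h import *
np.set_printoptions(precision=4,suppress=True)
p,psi=pushpose(TH+.25,.025); o=ctrl.get_obs(); q=o["ee_pos"].copy(); q[2]=-.0246
print(p,psi,*delta(p,psi,q),delta([q[0],q[1],.025],psi,q)[0])
# rotation about A from push pose: rows in tool frame
c,s=np.cos(psi),np.sin(psi); r0=R.from_matrix(np.array([[c,s,0],[s,-c,0],[0,0,-1]])).as_rotvec()
for d in (.05,.1,.2,.3,.4,.5,.6,.7,.8,.9,1.0):
    pp,ps=pushpose(TH+.25-d,.025); a,b=delta(pp,ps,p,r0); print(d,a,b)
```

```text
[np.float64(0.5323227879653788), np.float64(0.11655643446231354), 0.025] 1.9237963267948965 [-0.0509 -0.0568 -0.0661] [ 0.0002  0.0007 -0.0088] [-0.      0.     -0.0661]
0.05 [-0.0034  0.0019  0.    ] [0.     0.     0.0477]
0.1 [-0.0069  0.0036  0.    ] [0.     0.     0.0955]
0.2 [-0.0141  0.0065  0.    ] [0.    0.    0.191]
0.3 [-0.0215  0.0087  0.    ] [0.     0.     0.2865]
0.4 [-0.0291  0.0101  0.    ] [0.    0.    0.382]
0.5 [-0.0369  0.0107  0.    ] [0.     0.     0.4775]
0.6 [-0.0446  0.0106  0.    ] [0.    0.    0.573]
0.7 [-0.0523  0.0097  0.    ] [0.     0.     0.6685]
0.8 [-0.0599  0.008   0.    ] [0.     0.     0.7639]
0.9 [-0.0673  0.0056  0.    ] [0.     0.     0.8594]
1.0 [-0.0744  0.0024  0.    ] [0.     0.     0.9549]
```

Call:
{"op": "move_arm", "data": {
  "delta_pos": [
    [0,0,-0.03],
    [0,0,-0.066],
    [-0.02,-0.023,-0.066],
    [-0.04,-0.046,-0.066],
    [-0.051,-0.057,-0.066],
    [-0.051,-0.057,-0.066],
    [-0.051,-0.057,-0.066]
  ],
  "turn": [
    [0,0,0],
    [0,0,0],
    [0,0,-0.009],
    [0,0,-0.009],
    [0,0,-0.009],
    [0,0,-0.009],
    [0,0,-0.009]
  ],
  "gripper": [0,0,0,0,0,0,0]
}}

```text
time: 9.0
ee_pos: [0.5327, 0.1174, 0.0262]
ee_rot: [1.796, 2.577, 0.002]
force: [-0.6, 0.7, -0.3]
finger_gap: 0.0
gripper_force: 0.0
```

Run:
```python
from h import *
np.set_printoptions(precision=4,suppress=True)
s=vision.capture("side");o=ctrl.get_obs();print(o["ee_pos"],o["force"],o["joints"],*delta(*pushpose(TH+.25,.025)))
cv2.imwrite("pics/i.png",cv2.resize(s[160:240,240:340],None,fx=6,fy=6,interpolation=2)[:,:,::-1])
```

```text
[0.5327 0.1175 0.0261] [-0.1408  0.7333  0.251 ] [ 0.3466  0.6864 -0.794   1.9313  0.6728  0.81   -0.4681] [-0.001  -0.0009  0.0015] [ 0.0011 -0.0006  0.0009]
```

View pics/i.png

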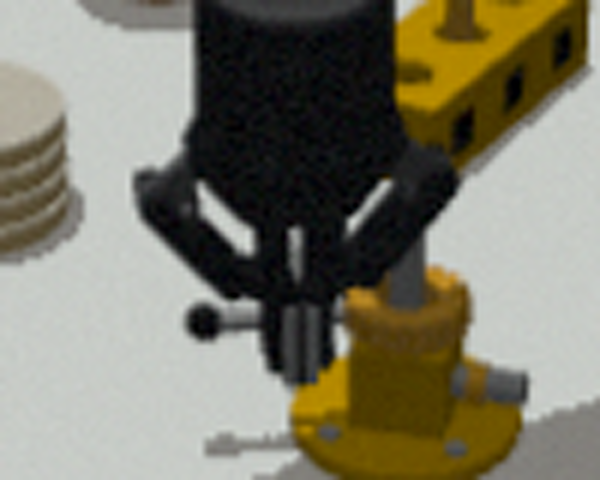

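Call:
{"op": "move_arm", "data": {
  "delta_pos": [
    [-0.0034,0.0019,0.0014],
    [-0.0069,0.0036,0.0014],
    [-0.0105,0.0052,0.0014],
    [-0.0141,0.0065,0.0014],
    [-0.0178,0.0077,0.0014],
    [-0.0215,0.0087,0.0014],
    [-0.0253,0.0095,0.0014],
    [-0.0291,0.0101,0.0014]
  ],
  "turn": [
    [0,0,0.048],
    [0,0,0.0955],
    [0,0,0.143],
    [0,0,0.191],
    [0,0,0.239],
    [0,0,0.2865],
    [0,0,0.334],
    [0,0,0.382]
  ],
  "gripper": [0,0,0,0,0,0,0,0]
}}

```text
time: 10.05
ee_pos: [0.5459, 0.1008, 0.0248]
ee_rot: [-2.273, -2.166, -0.002]
force: [-2.5, 3.7, -0.5]
finger_gap: 0.0001
gripper_force: 2.7
```

Call:
{"op": "move_arm", "data": {
  "delta_pos": [
    [-0.0043,0.0023,0],
    [-0.0087,0.0044,0],
    [-0.0132,0.0062,0],
    [-0.0178,0.0077,0],
    [-0.0225,0.0089,0],
    [-0.0272,0.0098,0],
    [-0.032,0.0104,0],
    [-0.0369,0.0107,0]
  ],
  "turn": [
    [0,0,0.06],
    [0,0,0.119],
    [0,0,0.179],
    [0,0,0.239],
    [0,0,0.298],
    [0,0,0.358],
    [0,0,0.418],
    [0,0,0.4775]
  ],
  "gripper": [0,0,0,0,0,0,0,0]
}}

```text
time: 11.05
ee_pos: [0.5527, 0.0733, 0.0247]
ee_rot: [-2.737, -1.535, -0.002]
force: [-3.0, 6.2, -0.5]
finger_gap: 0.0
gripper_force: 2.6
```

Run:
```python
from h import *
np.set_printoptions(precision=4,suppress=True)
t=vision.capture("top");o=ctrl.get_obs();print(o["ee_pos"],o["force"],o["torque"],o["joints"])
phi=TH+.25-.9; print(pushpose(phi,.025),*delta(*pushpose(phi,.025)))
s=vision.capture("side")
print("black side",blobs(s,(0,0,0),(179,255,45),(260,180,345,250))[0])
print("black top",blobs(t,(0,0,0),(179,255,45),(225,185,290,250))[0])
```

```text
[0.5528 0.0726 0.0247] [-1.9949  4.6706 -1.1447] [ 1.2355  0.3657 -0.0124] [ 0.2772  0.6319 -0.5836  1.9054  0.4932  0.7507 -1.1384]
([np.float64(0.5536833296249938), np.float64(0.07066324809571974), 0.025], 1.0237963267948966) [-0.0015  0.0024 -0.0004] [-0.0018 -0.0018 -0.0043]
black side [([266, 180, 44, 33, 677], [286.5, 191.2]), ([315, 180, 4, 6, 20], [316.4, 182.3]), ([306, 193, 5, 3, 10], [308.0, 194.3])]
black top [([225, 186, 11, 17, 52], [229.1, 194.6]), ([236, 208, 10, 12, 69], [240.4, 213.9]), ([247, 219, 5, 7, 25], [248.9, 221.9]), ([286, 245, 4, 5, 13], [288.0, 247.5])]
```

Call:
{"op": "move_arm", "data": {
  "delta_pos": [
    [-0.0034,0.0019,0],
    [-0.0069,0.0036,0],
    [-0.0105,0.0052,0]
  ],
  "turn": [
    [0,0,0.048],
    [0,0,0.0955],
    [0,0,0.143]
  ],
  "gripper": [0,0,0]
}}

```text
time: 11.52
ee_pos: [0.5522, 0.0647, 0.0248]
ee_rot: [-2.844, -1.327, -0.002]
force: [-1.5, 6.1, 0.3]
finger_gap: 0.0002
gripper_force: 2.6
```

Call:
{"op": "move_arm", "data": {
  "delta_pos": [
    [-0.0034,0.0019,0],
    [-0.0034,0.0019,0]
  ],
  "turn": [
    [0,0,0.048],
    [0,0,0.048]
  ],
  "gripper": [0,0]
}}

```text
time: 11.78
ee_pos: [0.552, 0.0613, 0.0248]
ee_rot: [-2.877, -1.256, -0.002]
force: [-1.6, 5.8, -2.4]
finger_gap: -0.0001
gripper_force: 2.2
```

Call:
{"op": "move_arm", "data": {
  "delta_pos": [
    [-0.0034,0.0019,0],
    [-0.0034,0.0019,0]
  ],
  "turn": [
    [0,0,0.048],
    [0,0,0.048]
  ],
  "gripper": [0,0]
}}

```text
time: 12.02
ee_pos: [0.5515, 0.0585, 0.0248]
ee_rot: [-2.908, -1.184, -0.003]
force: [0.3, 4.8, -1.6]
finger_gap: 0.0005
gripper_force: 2.3
```

Call:
{"op": "move_arm", "data": {
  "delta_pos": [
    [-0.0034,0.0019,0],
    [-0.0034,0.0019,0]
  ],
  "turn": [
    [0,0,0.048],
    [0,0,0.048]
  ],
  "gripper": [0,0]
}}

```text
time: 12.28
ee_pos: [0.5508, 0.0557, 0.0249]
ee_rot: [-2.936, -1.11, -0.003]
force: [0.3, 5.8, -1.1]
finger_gap: -0.0001
gripper_force: 2.3
```

Call:
{"op": "move_arm", "data": {
  "delta_pos": [
    [-0.0034,0.0019,0],
    [-0.0034,0.0019,0]
  ],
  "turn": [
    [0,0,0.048],
    [0,0,0.048]
  ],
  "gripper": [0,0]
}}

```text
time: 12.52
ee_pos: [0.55, 0.0529, 0.0249]
ee_rot: [-2.963, -1.036, -0.003]
force: [1.7, 6.1, -1.6]
finger_gap: -0.0002
gripper_force: 2.3
```

Call:
{"op": "move_arm", "data": {
  "delta_pos": [
    [-0.0034,0.0019,0],
    [-0.0034,0.0019,0]
  ],
  "turn": [
    [0,0,0.048],
    [0,0,0.048]
  ],
  "gripper": [0,0]
}}

```text
time: 12.78
ee_pos: [0.549, 0.0502, 0.0249]
ee_rot: [-2.989, -0.961, -0.004]
force: [-0.1, 5.1, -2.5]
finger_gap: -0.0
gripper_force: 2.2
```

Call:
{"op": "move_arm", "data": {
  "delta_pos": [
    [-0.0034,0.0019,0],
    [-0.0034,0.0019,0]
  ],
  "turn": [
    [0,0,0.048],
    [0,0,0.048]
  ],
  "gripper": [0,0]
}}

```text
time: 13.02
ee_pos: [0.5488, 0.0491, 0.0252]
ee_rot: [-3.01, -0.887, -0.008]
force: [3.1, 8.0, -3.4]
finger_gap: 0.0001
gripper_force: 3.8
```

Call:
{"op": "move_arm", "data": {
  "delta_pos": [
    [-0.0014,0.0008,0],
    [-0.0014,0.0008,0]
  ],
  "turn": [
    [0,0,0.019],
    [0,0,0.019]
  ],
  "gripper": [0,0]
}}

```text
time: 13.28
ee_pos: [0.5488, 0.0487, 0.0253]
ee_rot: [-3.018, -0.858, -0.009]
force: [3.9, 9.7, -5.4]
finger_gap: -0.0002
gripper_force: 4.6
```

Call:
{"op": "move_arm", "data": {
  "delta_pos": [
    [0.007,-0.0022,0],
    [0.014,-0.004,0],
    [0.021,-0.005,0],
    [0.021,-0.005,-0.08],
    [0.021,-0.005,-0.16],
    [0.021,-0.005,-0.2],
    [0.021,-0.005,-0.2],
    [0.021,-0.005,-0.2]
  ],
  "turn": [
    [0,0,0],
    [0,0,0],
    [0,0,0],
    [0,0,0],
    [0,0,0],
    [0,0,0],
    [0,0,0],
    [0,0,0]
  ],
  "gripper": [0,0,0,0,0,0,0,0]
}}

```text
time: 14.28
ee_pos: [0.5576, 0.0548, 0.174]
ee_rot: [3.022, 0.856, -0.002]
force: [0.4, -0.2, -0.8]
finger_gap: -0.0001
gripper_force: 0.0
```

Run:
```python
from h import *
np.set_printoptions(precision=4,suppress=True)
t=vision.capture("top");s=vision.capture("side");o=ctrl.get_obs();print(o["ee_pos"],o["force"],o["torque"],o["joints"])
cv2.imwrite("pics/t1.png",t[:,:,::-1]);cv2.imwrite("pics/s1.png",s[:,:,::-1])
print("black side",blobs(s,(0,0,0),(179,255,45),(260,185,345,250))[0])
print("black top",blobs(t,(0,0,0),(179,255,45),(225,185,290,250))[0])
for b in(1.17,2.2,2.3,2.4,2.5,2.6):
    P=[A[0]+.082*np.sin(b),A[1]+.082*np.cos(b),.058]; print(b,proj("top",P),proj("side",P))
```

```text
[0.557  0.055  0.1732] [-0.2721 -0.0903  0.125 ] [-0.0392  0.0199 -0.0012] [ 0.3094  0.4042 -0.5716  1.8095  0.2545  1.0045 -1.3824]
black side [([306, 190, 4, 3, 11], [307.4, 190.9]), ([306, 193, 5, 3, 10], [308.0, 194.3]), ([285, 196, 4, 4, 11], [286.0, 197.2])]
black top [([233, 196, 8, 8, 41], [236.4, 199.4])]
1.17 [[239.5389 198.6009]] [[274.4005 213.8536]]
2.2 [[265.329  202.0289]] [[284.937 197.109]]
2.3 [[267.3532 203.7097]] [[287.4406 196.0105]]
2.4 [[269.1994 205.5838]] [[290.1221 195.0507]]
2.5 [[270.8492 207.633 ]] [[292.9568 194.237 ]]
2.6 [[272.2858 209.8375]] [[295.919  193.5752]]
```

Run:
```python
from h import *
np.set_printoptions(precision=4,suppress=True)
o=ctrl.get_obs();print(o["ee_pos"]);print(*delta([.4957,.0715,.172],1.187),*delta([.4957,.0715,.053],1.187))
```

```text
[0.557  0.055  0.1732]
[-0.0581 -0.0616  0.0018] [-0.0019  0.002  -0.6061] [-0.0577 -0.0614  0.1605] [-0.0019  0.002  -0.6061]
```

Call:
{"op": "move_arm", "data": {
  "delta_pos": [
    [-0.02,-0.02,0],
    [-0.04,-0.04,0],
    [-0.058,-0.0615,0],
    [-0.058,-0.0615,0],
    [-0.058,-0.0615,0.05],
    [-0.058,-0.0615,0.1],
    [-0.058,-0.0615,0.14],
    [-0.058,-0.0615,0.16]
  ],
  "turn": [
    [0,0,-0.17],
    [0,0,-0.34],
    [0,0,-0.5],
    [0,0,-0.606],
    [0,0,-0.606],
    [0,0,-0.606],
    [0,0,-0.606],
    [0,0,-0.606]
  ],
  "gripper": [60,60,60,60,60,60,60,60],
  "grip_force": 20
}}

```text
time: 15.38
ee_pos: [0.4949, 0.0718, 0.0521]
ee_rot: [-2.602, -1.756, 0.006]
force: [-0.3, -0.4, 0.2]
finger_gap: 0.0511
gripper_force: 0.0
```

Call:
{"op": "move_arm", "data": {
  "delta_pos": [
    [0,0,0],
    [0,0,0],
    [0,0,0],
    [0,0,0]
  ],
  "turn": [
    [0,0,0],
    [0,0,0],
    [0,0,0],
    [0,0,0]
  ],
  "gripper": [40,35,30,30]
}}

```text
time: 15.88
ee_pos: [0.4976, 0.0719, 0.0555]
ee_rot: [2.603, 1.756, 0.002]
force: [-0.0, 0.5, -0.5]
finger_gap: 0.0254
gripper_force: 0.0
```

Run:
```python
from h import *
np.set_printoptions(precision=4,suppress=True)
s=vision.capture("side");o=ctrl.get_obs();print(o["ee_pos"],o["ee_rot"],o["force"],o["finger_gap"],*delta([.4957,.0715,.053],1.187))
p=o["ee_pos"]; P=[p[0],p[1],.092]; d=np.array([np.sin(1.187),-np.cos(1.187),0])*.5*o["finger_gap"]
print(proj("side",[P,P+d,P-d]))
for v in range(180,214,2): print(v,s[v,290:330].max(1))
```

```text
[0.4975 0.0718 0.0554] [2.6035 1.7566 0.0015] [ 0.8045 -0.8551  0.1246] 0.02552544936450168 [-0.0013 -0.002   0.0032] [ 0.0012 -0.0003  0.0001]
[[306.9547 197.8747]
 [302.4328 196.3928]
 [311.5193 199.3707]]
180 [15 19 29 26 17 17 17 12 17 13 16 13 14 16 15 36 75 65 27 22 22 14  7 25
 21 19 21 16 20 22 65 68 63 26 15  9  6 15 13 19]
182 [13 16 19 22 15 14 19 16 11 18 18 23 14 19 11 59 76 78 34 16 16 14 14 17
 15 20  9 13 18 39 69 61 34 17 10 20 18  8 16 24]
184 [ 92  26  50  27  13  17  10  10  14  11  12  21  17  16  35  74  77  78
  53  19  18  19  19  13  18   6  20  14  11  36  55  26  19  20  19  14
   9  13  16 124]
186 [200 199 198 173 108  48  17  13  16  19   6   8  20  18  52  68  74  77
  77  64  26   5   6  17   7  14  17  23  26   9  18  21   2  22  20  11
  19  49 164 194]
188 [197 197 200 201 194 180 112  42  21  16  18  18  14  17  14  41  73  77
  77  75  33   9  16  16  17  19  27  22  20  23  15  20  18  17  17  14
  48 175 198 198]
190 [200 201 199 199 200 199 128  50  42  64  42  14  10  11  15  44  44  41
  41  45  31  19  23  19  17  21  18  17  16  10  14  15 
[... 1181 characters left out ...]
98 196 197
 198 199 198 198]
206 [199 200 196 200 198 184 149 102  84 101 106 108 108 102  82  57  57  61
  58  52  53  66  60  72  95 106 145 177 193 197 197 199 197 198 198 196
 198 198 196 198]
208 [201 201 199 197 201 200 200 158 157 122 110 107  90  78  71  59  59  60
  62  58  63  73  78 104 109 113 113 110 171 195 196 196 199 198 198 200
 198 194 200 197]
210 [202 198 197 200 200 200 198 122 165 143 115 110 110  94  71  57  60  59
  58  55  62  79  98 111 112 111 111 103 126 187 199 200 201 201 198 198
 197 199 198 201]
212 [201 198 201 199 200 199 198 113  78 114 102 104 109 108 114 110 108 104
 103 105 110 111 113 105 107 103  86  84 128 188 197 197 198 198 198 198
 198 200 201 201]
```

Call:
{"op": "move_arm", "data": {
  "delta_pos": [
    [-0.0013,-0.002,0.003],
    [-0.0013,-0.002,0.003],
    [-0.0013,-0.002,0.003],
    [-0.0013,-0.002,0.003]
  ],
  "turn": [
    [0,0,0],
    [0,0,0],
    [0,0,0],
    [0,0,0]
  ],
  "gripper": [27,24,22,22]
}}

```text
time: 16.42
ee_pos: [0.4952, 0.0716, 0.0525]
ee_rot: [-2.604, -1.757, -0.0]
force: [0.4, -0.1, -0.2]
finger_gap: 0.0188
gripper_force: 0.0
```

Call:
{"op": "move_arm", "data": {
  "delta_pos": [
    [0,0,0],
    [0,0,0]
  ],
  "turn": [
    [0,0,0],
    [0,0,0]
  ],
  "gripper": [20.5,20.5]
}}

```text
time: 16.68
ee_pos: [0.4952, 0.0716, 0.0525]
ee_rot: [-2.604, -1.757, -0.0]
force: [0.1, 0.3, 0.3]
finger_gap: 0.0174
gripper_force: 0.0
```

Call:
{"op": "move_arm", "data": {
  "delta_pos": [
    [0,0,0],
    [0,0,0]
  ],
  "turn": [
    [0,0,0],
    [0,0,0]
  ],
  "gripper": [19,19]
}}

```text
time: 16.92
ee_pos: [0.4952, 0.0716, 0.0525]
ee_rot: [2.604, 1.757, 0.0]
force: [-1.0, -0.3, -0.3]
finger_gap: 0.016
gripper_force: 0.0
```

Call:
{"op": "move_arm", "data": {
  "delta_pos": [
    [0,0,0],
    [0,0,0]
  ],
  "turn": [
    [0,0,0],
    [0,0,0]
  ],
  "gripper": [18,18]
}}

```text
time: 17.18
ee_pos: [0.4952, 0.0716, 0.0525]
ee_rot: [2.604, 1.757, 0.0]
force: [-0.9, 0.6, -0.6]
finger_gap: 0.0152
gripper_force: 0.0
```

Call:
{"op": "move_arm", "data": {
  "delta_pos": [
    [0,0,0],
    [0,0,0]
  ],
  "turn": [
    [0,0,0],
    [0,0,0]
  ],
  "gripper": [16.5,16.5]
}}

```text
time: 17.42
ee_pos: [0.4952, 0.0716, 0.0525]
ee_rot: [2.604, 1.757, 0.0]
force: [-0.1, 0.5, -0.1]
finger_gap: 0.0141
gripper_force: 0.0
```

Call:
{"op": "move_arm", "data": {
  "delta_pos": [
    [0,0,0],
    [0,0,0]
  ],
  "turn": [
    [0,0,0],
    [0,0,0]
  ],
  "gripper": [13,10]
}}

```text
time: 17.68
ee_pos: [0.4954, 0.0715, 0.0525]
ee_rot: [2.604, 1.757, 0.0]
force: [0.0, -0.2, 0.1]
finger_gap: 0.0133
gripper_force: 20.0
```

Call:
{"op": "move_arm", "data": {
  "delta_pos": [
    [0,0,-0.0015],
    [0,0,-0.003],
    [0,0,-0.0045],
    [0,0,-0.0045]
  ],
  "turn": [
    [0,0,0],
    [0,0,0],
    [0,0,0],
    [0,0,0]
  ],
  "gripper": [0,0,0,0],
  "grip_force": 25
}}

```text
time: 18.18
ee_pos: [0.4952, 0.0716, 0.0559]
ee_rot: [2.604, 1.757, 0.0]
force: [-0.0, -0.8, -0.9]
finger_gap: 0.0133
gripper_force: 24.3
```

Call:
{"op": "move_arm", "data": {
  "delta_pos": [
    [0,0,-0.013],
    [0,0,-0.026],
    [0,0,-0.04],
    [0,0,-0.055],
    [0,0,-0.075],
    [0,0,-0.1],
    [0,0,-0.13],
    [0,0,-0.13]
  ],
  "turn": [
    [0,0,0],
    [0,0,0],
    [0,0,0],
    [0,0,0],
    [0,0,0],
    [0,0,0],
    [0,0,0],
    [0,0,0]
  ],
  "gripper": [0,0,0,0,0,0,0,0]
}}

```text
time: 19.18
ee_pos: [0.4969, 0.0719, 0.1557]
ee_rot: [2.602, 1.756, 0.006]
force: [0.4, -0.2, -1.1]
finger_gap: 0.0132
gripper_force: 24.5
```

Run:
```python
from h import *
np.set_printoptions(precision=4,suppress=True)
t=vision.capture("top");s=vision.capture("side");o=ctrl.get_obs();print(o["ee_pos"],o["force"],o["finger_gap"])
cv2.imwrite("pics/t2.png",t[:,:,::-1]);cv2.imwrite("pics/s2.png",s[:,:,::-1])
# rack rectangle & hole darkness, spare, in top and side
for nm,im,b in(("top",t,(300,195,370,245)),("side",s,(290,140,345,195))):
    h=cv2.cvtColor(im,cv2.COLOR_RGB2HSV)
    for thr in (45,60): print(nm,thr,blobs(im,(0,60,0),(179,255,thr),b,4)[0])
print(t[206:220,314:330].max(2)); print(t[218:232,342:358].max(2))
print(proj("top",[[.5351,-.15,.045],[.499,-.2392,.045]]),proj("side",[[.5351,-.15,.045],[.499,-.2392,.045]]))
print(s[164:180,298:318].max(2))
```

```text
[0.4952 0.0713 0.1536] [-0.2443 -0.9329 -1.0079] 0.013330039590064093
top 45 []
top 60 [([333, 215, 6, 6, 24], [335.2, 217.7]), ([349, 222, 3, 3, 5], [350.2, 222.8])]
side 45 [([290, 140, 43, 27, 307], [311.8, 147.6]), ([332, 164, 3, 8, 16], [333.0, 167.4]), ([324, 171, 4, 8, 18], [325.1, 174.4]), ([315, 178, 4, 8, 23], [316.6, 181.3])]
side 60 [([290, 140, 44, 27, 313], [312.1, 147.6]), ([332, 164, 4, 8, 26], [333.5, 167.2]), ([323, 170, 5, 9, 28], [325.3, 174.0]), ([315, 177, 5, 9, 27], [316.6, 181.3])]
[[128 135 139 139 140 138 137 139 139 139 139 140 139 140 140 140]
 [129 138 139 139 135 132 130 131 134 137 139 140 139 139 139 140]
 [131 138 137 134 123 114 109 110 118 128 134 138 139 139 140 140]
 [134 138 134 122 102  87  78  80  91 106 124 134 138 139 140 140]
 [138 136 129 108  84  69  64  61  64  80 106 127 136 139 140 140]
 [138 135 125 104  86  80  78  70  60  66  91 121 136 139 140 139]
 [139 136 126 112 106 106 104  92  73  65  86 116 134 139 140 139]
 [139 136 131 126 128 129 125 114  88  73  89 119 134 139 139 139]
 [139 138 134 132 134 137 135 124 103  85  99 124 136
[... 2035 characters left out ...]
 174 174
  170 169]
 [171 174 174 174 170 131  80  58  62  58  56  57  61  78 147 171 173 172
  173 174]
 [173 171 176 174 173 161 118  69  57  61  53  58  75 106 160 169 172 176
  175 174]
 [126 153 155 171 175 172 145  75  59  58  57  56  77 148 174 170 172 172
  158 123]
 [ 86 103 106 124 128 152 145  79  59  57  57  53  82 164 173 172 176 149
  109  76]
 [ 78  76  74  83  84 100  98  65  60  59  59  60  80 165 175 174 148 101
   75  74]
 [ 77  74  77  78  79  74  70  60  59  60  59  56  78 166 174 134  95  75
   73  68]
 [ 77  75  76  78  77  77  73  60  63  62  59  57  64 122 117  86  74  70
   62  43]
 [ 76  78  76  77  76  77  74  60  60  58  60  58  56  84  74  72  72  63
   35  12]]
```

Run:
```python
from h import *
np.set_printoptions(precision=4,suppress=True)
print(*delta([.5348,-.15,.1536],1.187))
```

```text
[-0.2539  0.1594  0.0001] [ 0.0007  0.0001 -0.    ]
```

Call:
{"op": "move_arm", "data": {
  "delta_pos": [
    [-0.03,0.019,0],
    [-0.08,0.05,0],
    [-0.13,0.082,0],
    [-0.18,0.113,0],
    [-0.22,0.138,0],
    [-0.245,0.154,0],
    [-0.254,0.159,0],
    [-0.254,0.159,0.05]
  ],
  "turn": [
    [0,0,0],
    [0,0,0],
    [0,0,0],
    [0,0,0],
    [0,0,0],
    [0,0,0],
    [0,0,0],
    [0,0,0]
  ],
  "gripper": [0,0,0,0,0,0,0,0]
}}

```text
time: 20.27
ee_pos: [0.5374, -0.1496, 0.1178]
ee_rot: [2.6, 1.755, 0.007]
force: [0.3, -0.2, -2.0]
finger_gap: 0.0132
gripper_force: 24.6
```

Call:
{"op": "move_arm", "data": {
  "delta_pos": [
    [0,0,0.01],
    [0,0,0.02],
    [0,0,0.02],
    [0,0,0.02]
  ],
  "turn": [
    [0,0,0],
    [0,0,0],
    [0,0,0],
    [0,0,0]
  ],
  "gripper": [0,0,0,0]
}}

```text
time: 20.78
ee_pos: [0.5352, -0.1495, 0.1017]
ee_rot: [2.603, 1.757, 0.001]
force: [0.2, 0.2, -0.5]
finger_gap: 0.0132
gripper_force: 24.5
```

Run:
```python
from h import *
np.set_printoptions(precision=4,suppress=True)
s=vision.capture("side");o=ctrl.get_obs();p=o["ee_pos"];print(p,o["force"],*delta([.5348,-.15,.0985],1.187))
f=p[2]-.0385
print("foot",f,proj("side",[[p[0],p[1],f],[p[0],p[1],f+.03]]),proj("side",[.5348,-.15,.045]))
print(s[150:182,294:322].max(2))
```

```text
[ 0.5352 -0.1497  0.1017] [ 0.2284  0.1224 -1.6914] [-0.0006 -0.0003  0.0043] [ 0.0014 -0.0001  0.0005]
foot 0.06321062775308331 [[306.9036 164.5793]
 [306.9797 154.9235]] [[307.0136 170.3022]]
[[194 196 192 194 196 193 193 193 194 192 137  72  58  56  58  77 185 195
  195 195 124  83  78  80  77 153 190 192]
 [195 196 195 195 194 192 195 196 193 192 138  75  59  58  57  84 180 194
  193 192 120  82  84  79  81 151 190 193]
 [196 194 193 195 194 194 195 194 196 194 137  74  60  56  54 107 185 194
  194 195 124  81  78  85  75 150 181 186]
 [193 194 193 194 194 195 189 193 196 194 138  73  56  56  57 117 187 196
  197 195 124  85  83  82  81 140 168 174]
 [195 193 191 196 192 193 196 195 194 191 138  76  57  57  57 114 185 197
  196 195 122  85  79  83  76 136 163 169]
 [193 193 193 194 193 194 196 195 196 195 139  69  60  57  56 116 186 194
  193 193 124  84  81  83  79 134 163 168]
 [194 194 192 195 195 193 193 192 196 194 137  70  58  57  57 113 184 195
  195 197 122  83  82  79  77 134 163 158]
 [193 195 192 195 195 196 195 195 195 193 140  73  55  58  54 115 186 195
  195 185 121
[... 2138 characters left out ...]
 90  72  78  75  77  76  76  83  83 101  88  86  99 105 104 106 108 106
  107 106  98  81  66  74  71  69  71  70]
 [ 89  74  73  75  74  78  75  79  78  70  76  80  84  86  92 102 104 110
  104  91  81  69  74  72  55  69  71  67]
 [ 89  77  76  77  75  71  74  77  79  75  77  73  78  77  78  85  84  92
   86  74  73  73  61  45  26  68  70  70]
 [ 89  74  76  73  75  75  75  79  73  75  75  76  79  76  75  74  77  80
   75  72  71  68  35  16  13  66  68  67]
 [ 87  76  75  76  78  79  76  76  78  78  76  73  77  76  77  76  75  80
   71  73  68  44   9   6  17  62  70  71]
 [ 92  77  74  76  74  77  72  75  80  76  75  73  79  81  77  78  76  76
   73  73  70  37  10   4   6  66  67  70]]
```

Run:
```python
from h import *
np.set_printoptions(precision=4,suppress=True)
s0=cv2.imread("pics/side0.png")
print(s0[165:178,299:317].max(2))
c=np.array([.5348,-.15]);a=np.linspace(0,6.28,73)
def ext(cx,z,r):
    q=proj("side",[[cx[0]+r*np.cos(t),cx[1]+r*np.sin(t),z] for t in a]);return q.min(0),q.max(0)
print("hole pred",ext(c,.045,.012));print("foot pred",ext([.5352,-.1497],.0632,.0095))
for u,v in((306.5,164.45),(306.5,164.9),(306.5,164.0)): print(plane("side",u,v,.0632))
for u,v in((307.0,171.4),(307.4,171.4),(307.4,171.0)): print(plane("side",u,v,.045))
```

```text
[[189 186 187 189 179 171 169 167 167 167 167 166 161 113  74  75  74  81]
 [191 187 179 176 170 168 166 166 162 166 163 166 163 146 114  98  81  82]
 [189 178 172 167 169 167 164 167 164 166 166 166 165 165 152 152 147 147]
 [182 170 164 163 166 167 167 164 166 162 168 164 167 165 165 166 165 162]
 [169 166 163 167 165 160 155 135 148 152 153 163 166 166 167 170 164 163]
 [166 168 164 164 154 144 124 105 109 111 110 132 148 160 165 167 165 165]
 [166 166 167 160 132 102  83  79  76  79  82  88 107 146 164 166 164 164]
 [163 167 164 165 124  77  71  76  74  76  76  70  75 139 166 165 167 168]
 [165 167 164 168 155 132  96  88  78  73  85 103 108 153 166 164 166 166]
 [149 150 162 164 165 162 154 151 144 146 148 155 153 166 166 165 166 154]
 [ 98 104 115 123 147 163 168 164 165 169 167 165 169 166 165 164 140 103]
 [ 75  74  80  83  98 109 117 147 162 164 164 167 167 166 167 138  99  74]
 [ 72  71  79  75  74  76  80  97 108 123 148 150 164 167 129  89  75  70]]
hole pred (array([302.7217, 168.2696]), array([311.3071, 172.3631]))
foot pred (array([303.4806, 162.9882]), array([310.3208, 166.1867]))
[ 0.5364 -0.1503  0.0632]
[ 0.536  -0.1476  0.0632]
[ 0.5369 -0.1529  0.0632]
[ 0.5338 -0.1437  0.045 ]
[ 0.5327 -0.1439  0.045 ]
[ 0.5331 -0.1462  0.045 ]
```

Call:
{"op": "move_arm", "data": {
  "delta_pos": [
    [0.0003,-0.0019,0.006],
    [0.0003,-0.0019,0.012],
    [0.0003,-0.0019,0.018],
    [0.0003,-0.0019,0.022],
    [0.0003,-0.0019,0.022],
    [0.0003,-0.0019,0.022]
  ],
  "turn": [
    [0,0,0],
    [0,0,0],
    [0,0,0],
    [0,0,0],
    [0,0,0],
    [0,0,0]
  ],
  "gripper": [0,0,0,0,0,0]
}}

```text
time: 21.58
ee_pos: [0.5334, -0.1489, 0.0844]
ee_rot: [2.604, 1.757, 0.0]
force: [-0.1, 0.1, -0.8]
finger_gap: 0.0134
gripper_force: 24.5
```

Call:
{"op": "move_arm", "data": {
  "delta_pos": [
    [0,0,0.0015],
    [0,0,0.003],
    [0,0,0.003]
  ],
  "turn": [
    [0,0,0],
    [0,0,0],
    [0,0,0]
  ],
  "gripper": [0,0,0]
}}

```text
time: 21.95
ee_pos: [0.5332, -0.149, 0.082]
ee_rot: [-2.604, -1.757, 0.0]
force: [-0.5, 0.4, -1.2]
finger_gap: 0.0132
gripper_force: 24.5
```

Call:
{"op": "move_arm", "data": {
  "delta_pos": [
    [0,0,0.0013],
    [0,0,0.0026],
    [0,0,0.0026]
  ],
  "turn": [
    [0,0,0],
    [0,0,0],
    [0,0,0]
  ],
  "gripper": [0,0,0]
}}

```text
time: 22.32
ee_pos: [0.5332, -0.149, 0.08]
ee_rot: [-2.604, -1.757, 0.0]
force: [0.3, 0.6, -1.6]
finger_gap: 0.0131
gripper_force: 24.5
```

Call:
{"op": "move_arm", "data": {
  "delta_pos": [
    [0,0,0.0015],
    [0,0,0.003],
    [0,0,0.0045],
    [0,0,0.0045]
  ],
  "turn": [
    [0,0,0],
    [0,0,0],
    [0,0,0],
    [0,0,0]
  ],
  "gripper": [0,0,0,0]
}}

```text
time: 22.82
ee_pos: [0.5332, -0.1489, 0.0766]
ee_rot: [-2.604, -1.757, 0.0]
force: [-0.1, 0.5, -0.7]
finger_gap: 0.0129
gripper_force: 24.5
```

Call:
{"op": "move_arm", "data": {
  "delta_pos": [
    [0,0,0.0015],
    [0,0,0.003],
    [0,0,0.0045],
    [0,0,0.0045]
  ],
  "turn": [
    [0,0,0],
    [0,0,0],
    [0,0,0],
    [0,0,0]
  ],
  "gripper": [0,0,0,0]
}}

```text
time: 23.32
ee_pos: [0.5332, -0.1489, 0.0733]
ee_rot: [-2.604, -1.757, 0.0]
force: [-0.5, 0.1, -0.9]
finger_gap: 0.0134
gripper_force: 24.5
```

Call:
{"op": "move_arm", "data": {
  "delta_pos": [
    [0,0,0.004],
    [0,0,0.008],
    [0,0,0.012],
    [0,0,0.016],
    [0,0,0.02],
    [0,0,0.024],
    [0,0,0.028],
    [0,0,0.028]
  ],
  "turn": [
    [0,0,0],
    [0,0,0],
    [0,0,0],
    [0,0,0],
    [0,0,0],
    [0,0,0],
    [0,0,0],
    [0,0,0]
  ],
  "gripper": [0,0,0,0,0,0,0,0]
}}

```text
time: 24.32
ee_pos: [0.5331, -0.1489, 0.0521]
ee_rot: [-2.604, -1.757, 0.0]
force: [-0.8, 0.4, -1.0]
finger_gap: 0.013
gripper_force: 24.5
```

Call:
{"op": "move_arm", "data": {
  "delta_pos": [
    [0,0,0.0015],
    [0,0,0.003],
    [0,0,0.003]
  ],
  "turn": [
    [0,0,0],
    [0,0,0],
    [0,0,0]
  ],
  "gripper": [0,0,0]
}}

```text
time: 24.7
ee_pos: [0.5332, -0.149, 0.0501]
ee_rot: [-2.604, -1.757, 0.0]
force: [-0.3, 0.5, -0.6]
finger_gap: 0.0134
gripper_force: 24.5
```

Call:
{"op": "move_arm", "data": {
  "delta_pos": [
    [0,0,0.0013],
    [0,0,0.0026],
    [0,0,0.0026]
  ],
  "turn": [
    [0,0,0],
    [0,0,0],
    [0,0,0]
  ],
  "gripper": [0,0,0]
}}

```text
time: 25.08
ee_pos: [0.5332, -0.149, 0.0481]
ee_rot: [-2.604, -1.757, 0.0]
force: [-0.5, -0.1, -1.2]
finger_gap: 0.0131
gripper_force: 24.5
```

Foot near the floor of the hole; 1.5 mm steps until touch.

Call:
{"op": "move_arm", "data": {
  "delta_pos": [
    [0,0,0.001],
    [0,0,0.002],
    [0,0,0.002]
  ],
  "turn": [
    [0,0,0],
    [0,0,0],
    [0,0,0]
  ],
  "gripper": [0,0,0]
}}

```text
time: 25.45
ee_pos: [0.5336, -0.149, 0.0475]
ee_rot: [2.603, 1.757, 0.0]
force: [-0.9, 0.3, 5.9]
finger_gap: 0.0131
gripper_force: 25.3
```

Call:
{"op": "move_arm", "data": {
  "delta_pos": [
    [0,0,-0.002],
    [0,0,-0.002],
    [0,0,-0.002],
    [0,0,-0.002],
    [0,0,-0.002]
  ],
  "turn": [
    [0,0,0],
    [0,0,0],
    [0,0,0],
    [0,0,0],
    [0,0,0]
  ],
  "gripper": [17,20,26,40,45]
}}

```text
time: 26.08
ee_pos: [0.5332, -0.1489, 0.0481]
ee_rot: [-2.604, -1.757, -0.0]
force: [0.4, -0.4, -0.3]
finger_gap: 0.0388
gripper_force: 0.0
```

Call:
{"op": "move_arm", "data": {
  "delta_pos": [
    [0,0,-0.02],
    [0,0,-0.05],
    [0,0,-0.09],
    [0,0,-0.14],
    [0,0,-0.2],
    [0,0,-0.25],
    [0,0,-0.25],
    [0,0,-0.25]
  ],
  "turn": [
    [0,0,0],
    [0,0,0],
    [0,0,0],
    [0,0,0],
    [0,0,0],
    [0,0,0],
    [0,0,0],
    [0,0,0]
  ],
  "gripper": [45,45,45,45,45,45,45,45]
}}

```text
time: 27.08
ee_pos: [0.533, -0.149, 0.236]
ee_rot: [2.604, 1.757, -0.0]
force: [0.5, -0.1, -0.3]
finger_gap: 0.0386
gripper_force: 0.0
```

Run:
```python
from h import *
s=vision.capture("side");o=ctrl.get_obs();print(o["ee_pos"],o["force"],o["finger_gap"])
cv2.imwrite("pics/s3.png",s[:,:,::-1])
print(proj("side",[[.5332,-.149,.109],[.5332,-.149,.05]]))
for v in(139,142,145,150,155,160,165,168,170,172): print(v,s[v,297:330].max(1))
s0=cv2.imread("pics/side0.png")[:,:,::-1]
d=np.abs(s.astype(int)-s0).max(2)>60; print(cv2.connectedComponentsWithStats(d.astype(np.uint8))[2][1:].tolist()[:25])
```

```text
[ 0.5325066  -0.14891269  0.23520336] [-0.09085123 -0.66465972 -0.36696491] 0.038464833016381324
[[307.69511427 149.92621058]
 [307.53170839 168.94238158]]
139 [190 188 188 188 187 187 189 188 187 189 188 187 187 187 190 189 188 189
 189 191 190 189 189 185 189 188 191 114  74  69  70  69  68]
142 [185 185 187 189 190 188 189 189 190 188 191 191 190 191 190 181 179 180
 189 190 189 187 188 188 187 189 190 130  84  78  80  79  77]
145 [191 191 194 193 190 192 191 191 193 191 190 191 189 192 191 192 194 136
  95  71  67 103 132 185 190 189 192 114  69  67  67  64  67]
150 [190 189 193 192 191 191 191 193 154 122 113 114 122 179 191 190 193 121
  80  79  79  80 149 185 193 192 191 141  97  80  71  72  68]
155 [193 191 193 191 189 193 193 190  92  45  45  38  50 140 186 189 193 122
  79  78  81  77 128 163 168 165 165 164 168 166 166 169 171]
160 [188 193 190 191 192 189 191 189  94  55  58  59  55 161 170 165 166 113
  84  79  78  76 156 163 148 145 130 124 110 123 141 151 159]
165 [190 191 191 187 190 189 181 173  89  58  59  54  51 157 167 113  76  79
  81  81  77  76  73 100 118 161 
[... 254 characters left out ...]
167 133 127 125 123 100  81  72  69  54  58  66  65]
172 [168 167 152 155 117 145 100  73  51  56  57  57  53  69  79  93 103 105
 102 103 103 104  93  78  72  67  66  52  24   9  49  66  67]
[[294, 0, 8, 5, 33], [410, 1, 1, 1, 1], [515, 1, 1, 1, 1], [409, 2, 9, 5, 21], [423, 3, 1, 1, 1], [421, 2, 13, 5, 36], [517, 3, 1, 3, 3], [419, 4, 1, 3, 3], [517, 7, 1, 2, 2], [405, 8, 27, 56, 875], [517, 12, 1, 2, 2], [516, 15, 3, 10, 15], [285, 21, 41, 77, 1601], [517, 30, 2, 2, 3], [310, 32, 1, 1, 1], [520, 33, 1, 1, 1], [517, 38, 3, 3, 4], [518, 43, 1, 1, 1], [551, 55, 1, 1, 1], [322, 56, 1, 1, 1], [520, 57, 1, 2, 2], [535, 57, 1, 1, 1], [530, 57, 30, 7, 76], [518, 61, 7, 7, 29], [317, 66, 1, 1, 1]]
```

```bash
python3 -c "
from workcell import ctrl
print(ctrl.sign_off())"
```

```text
the job is handed in; nothing more can be done
None
```

The job is handed in, with no verdict returned: the collar was turned to its felt stop at about 12 N, the barrel was lifted out freely, and it now stands upright and fully home in the rack's +y hole (hole0).

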